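Bleed the open sample cell: cap down, back a quarter turn, hold

ROBOT

A 6-joint arm with a two-finger parallel gripper is mounted at the origin on a cart in front of the work surface, level with it; the furniture and walls round the work are solid. World frame = base frame: x ahead of the robot, y to its left, z up, the work surface at z = 0. Lengths are in m, angles in rad, forces in N, time in s.
With the tool pointing down it reaches from about 0.25 to 0.8 m from the base axis. Payload 8.5 kg.
Tool frame: the origin (TCP) lies at the very end of the fingers, on their centre line; the grasp point (between the pads) lies 19 mm behind it; z points along the fingers, y is the line along which they close (so a half turn about z gives the same grasp; the last joint's range is limited). The gripper opens to 85 mm and grips with 20 to 120 N. Pads are 22 mm wide; open, the fingers measure 114 mm over their backs; the gripper's body (76 mm by 85 mm) begins 54 mm behind the grasp point. The pads swing forward as they close: fully open they stand 13 mm farther back than shut.
Start: joints at [-1.319, 0.238, -0.013, 1.319, 0, 1.571], TCP at [0.131, -0.508, 0.199] pointing down, gripper open.
Joint ranges: [-2.66, 2.66], [-1.03, 1.9], [-1.14, 1.46], [-1.82, 2.27], [-1.45, 1.34], [-3.14, 3.14]. Speed limits (rad/s): [2.22, 2.22, 2.79, 3.14, 3.14, 3.14].

INTERFACE

Orientations are given as a 3x3 rotation matrix whose columns are the frame's x, y, z axes.
In Python, from cell import bot gives the robot as it stands.
- The arm moves only by the tool drive_tool, never from a script. Its argument "motion" is a list of rows, each a list of 5 numbers: the closure, from 0 (fully open) to 1 (shut), then the shift along the tool's x, y, z in m, then the turn about the tool's z in degrees. In form: [[gripper, tx, ty, tz, turn], ...]. A call has 1 to 5 rows; each row is the pose to reach, as a shift and turn from the pose commanded when the call began, along the tool's axes at that moment; what a row does not reach only later rows make up. A row lasts 1/8 s, in which the tool goes at most 62.5 mm and 10.7 degrees, less where a joint would pass 70% of its speed; a pose out of reach is approached as far as the arm can. A call with a gripper value outside its range is refused whole. The fingers move at their own pace and stop on an object; the grip force is fixed at half the most. Time passes only in rows, so rows that repeat a pose let the fingers close. It gives the time, the measured TCP pose, the force, the opening and the grip force at its end, in the units of the state.
- bot.state(): the state, without advancing time (a new reading comes with each control period).
- bot.snapshot(name): name is "scene" or "top" or "wrist"; returns (picture, depth): 420x560x3 uint8, red, green, blue; 420x560 float32, m along the optical axis (not along the pixel's ray), 0 where there is no reading.
- bot.get_calibration(name): a dict with "fx", "fy", "cx", "cy" (pixels), "R" (3x3) and "t" (3): a world point X has camera coordinates R X + t. Camera axes: x right, y down, z forward; pixel columns grow to the right and rows downward; lengths in m; the calibration is good to about 2 mm. A picture is of the moment at which its call begins: read the wrist's pose just before it. get_calibration takes no time and is no camera call; for the wrist camera it gives the pose at the moment of the call.
- bot.close_job(): hands the job in; it is judged then, once.
The state is a dict: "time_s": time; "q": joint angles; "qd": joint speeds; "joint_torque": joint torques, N m; "tool_pos": TCP position; "tcp_rot": TCP orientation; "wrist_force": force on the tool from outside, world axes, zero at the start; "wrist_torque": the same for the moment, N m; "grip_width": opening from 0.0 (shut) to 1.0 (fully open); "grasp_force": force on a finger pad.
Only numpy, scipy, OpenCV 4.12 (cv2) and the standard library are available. Lean on these libraries where they do the work, as an engineer would, in place of code of your own. Each camera call takes 0.05 s, during which the arm holds its last target. There are 200 camera calls.

TASK

Of the two metal sample cells on the bench, one has its knurled cap already screwed down and backed off a quarter turn to bleed; the cap of the other still stands high on its thread. Screw the high-standing cap down clockwise until it bottoms out, then back it off a quarter turn, and finish while still gripping that cap, holding it still there; leave the finished cell's cap and the loose things round about as they are.

Things in the scene. Friction and masses are not known exactly. Their poses are not given: they have to be found in the camera images.
- cap_1 (a joint): turn of cell 1's cap, rad: 0 = bottomed out on its seat (hard stop), growing as it is unscrewed (counter-clockwise from above), at most 4.5 (it cannot come off). The cap rises 3.18 mm per rad (20 mm a turn). Turning takes about 0.08 N m; it stays where left, but 25 N straight up or down can drive it round. About 1.45 to 1.7: the finished one; 3.0 to 4.2: the one that stands high
- cap_1_centre (a point): centre (on the axis, half-way up) of cell 1's cap, a dark knurled round cap 46 mm across, 30 mm high, axis vertical, with a thin bright rib on its top from the middle to the rim. Rises and turns with the cap. Nothing within 22 mm below its seat is wider than 42 mm, so fingertips may hang below the cap's rim
- cell_1_seat (a point): centre of cell 1's flat seat, 84 mm above the bench; the bottomed cap's centre is 15 mm above it. The cell is fixed, aluminium: square foot 94 mm wide, 10 mm thick, round body 58 mm across up to 52 mm height, 38 mm from 62 mm on, seat 42 mm; a brass threaded neck 32 mm across shows under a raised cap; a hose barb reaches 51 mm sideways at 34 mm height. Both cells look alike
- cap_2 (a joint): turn of cell 2's cap, rad: 0 = bottomed out on its seat (hard stop), growing as it is unscrewed (counter-clockwise from above), at most 4.5 (it cannot come off). The cap rises 3.18 mm per rad (20 mm a turn). Turning takes about 0.08 N m; it stays where left, but 25 N straight up or down can drive it round. About 1.45 to 1.7: the finished one; 3.0 to 4.2: the one that stands high
- cap_2_centre (a point): centre (on the axis, half-way up) of cell 2's cap, a dark knurled round cap 46 mm across, 30 mm high, axis vertical, with a thin bright rib on its top from the middle to the rim. Rises and turns with the cap. Nothing within 22 mm below its seat is wider than 42 mm, so fingertips may hang below the cap's rim
- cell_2_seat (a point): centre of cell 2's flat seat, 84 mm above the bench; the bottomed cap's centre is 15 mm above it. The cell is fixed, aluminium: square foot 94 mm wide, 10 mm thick, round body 58 mm across up to 52 mm height, 38 mm from 62 mm on, seat 42 mm; a brass threaded neck 32 mm across shows under a raised cap; a hose barb reaches 51 mm sideways at 34 mm height. Both cells look alike
- tray_stack: fixed stack of wire trays full of bowls to the right of the cells, in the way of a low swing across the bench: 340 mm high, spanning about x 0.38 to 0.76 and y -0.38 to -0.08; origin under its middle, on the bench. Pass over it or round it
- brass_weight: brass laboratory weight with a knob, 32 mm across, 46 mm high, loose bystander; origin at the centre of its underside
- steel_cup: open steel test cup, 43 mm across, 50 mm high, loose bystander; origin at the centre of its underside
- tin: round lidded metal tin, 59 mm across, 36 mm high, loose bystander; origin at the centre of its underside

How it is judged:
On the way:
1. the high-standing cap is screwed down until it bottoms out (within 0.1 rad of the stop) (value of joint cap_2 below 0.1 rad), for 0.15 s.
At the end, for the whole second after the job is handed in: The cap that stood high bottomed out and is now 1.57 rad (within 0.3) above its stop, at rest, gripped with over 3 N, grasp point within 35 mm of its centre; the other cap reads 1.2 to 1.95 rad; weight, cup and tin are within 20 mm of their starts (value of joint cap_2 between 1.27 and 1.87 rad and velocity of joint cap_2 between -0.1 and 0.1 rad/s and contact force between the fingers and cap_2 above 3 N and distance between the grasp point and cap_2_centre below 0.035 m and value of joint cap_1 between 1.2 and 1.95 rad and distance of each of brass_weight, steel_cup, tin from where it was at the start of the episode below 0.02 m); the arm keeps its last pose, push and grip.
It fails at once if the finished cell's cap is turned (by more than about 0.25 rad) (value of joint cap_1 below 1.2 rad or value of joint cap_1 above 1.95 rad).
It fails at once if a loose bystander is pushed more than 20 mm (distance of any of brass_weight, steel_cup, tin from where it was at the start of the episode above 0.02 m).
It also fails if it takes over 64 s, if anything falls off the work surface, if the arm or the gripper's body presses on something with over 40 N, if the wrist force passes 120 N, or if a joint passes its speed limit or range.

## Working session

There is one attempt and no reset: what is moved stays moved. The work goes in short steps, Python scripts to look and compute and a tool call to move; the robot and the scene stay as the last step left them, time stands still between calls to the robot, and variables do not carry over. Pictures are saved under pics/ and viewed, at most 10 in all, crops included, and the job is handed in when it is done.

Besides the shell and the picture viewer there is one more tool, called as name(argument=value, ...), one argument or row to a line, values as JSON. drive_tool: Moves the arm, as the interface text tells. Its arguments: {"type":"object","properties":{"motion":{"type":"array","items":{"type":"array","items":{"type":"number"}}}},"required":["motion"]}

```bash
mkdir -p pics
cat > h.py <<'E'
from cell import bot
import numpy as np, cv2
def snap(n,f):
    c=bot.get_calibration(n); p,d=bot.snapshot(n); cv2.imwrite(f'pics/{f}.png',p[:,:,::-1]); np.savez(f'pics/{f}.npz',d=d,p=p,**c); return p,d,c
def pt(f,u,v,z=None):
    a=np.load(f'pics/{f}.npz'); r=np.array([(u-a['cx'])/a['fx'],(v-a['cy'])/a['fy'],1])
    R,t=a['R'],a['t']; C=-R.T@t; w=R.T@r
    s=a['d'][int(v),int(u)] if z is None else (z-C[2])/w[2]
    return C+s*w
E
python3 - <<'E'
from h import *
a,_,_=snap('scene','scene1'); b,_,_=snap('top','top1')
s=bot.state(); print({k:np.round(v,3).tolist() for k,v in s.items()})
E
```

```text
{'time_s': 0.1, 'q': [-1.319, 0.239, -0.014, 1.319, 0.0, 1.571], 'qd': [-0.0, -0.001, 0.003, -0.0, -0.001, 0.001], 'joint_torque': [-0.0, -53.972, 34.7, 0.013, -0.0, -0.0], 'tool_pos': [0.131, -0.508, 0.199], 'tcp_rot': [[0.968, 0.249, -0.0], [0.249, -0.968, 0.001], [0.0, -0.001, -1.0]], 'wrist_force': [-0.358, -0.405, 0.134], 'wrist_torque': [-0.009, 0.028, -0.01], 'grasp_force': 0.0, 'grip_width': 1.001}
```

View pics/scene1.png

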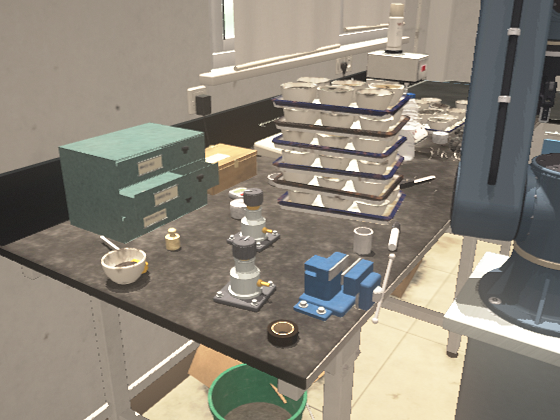

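View pics/top1.png

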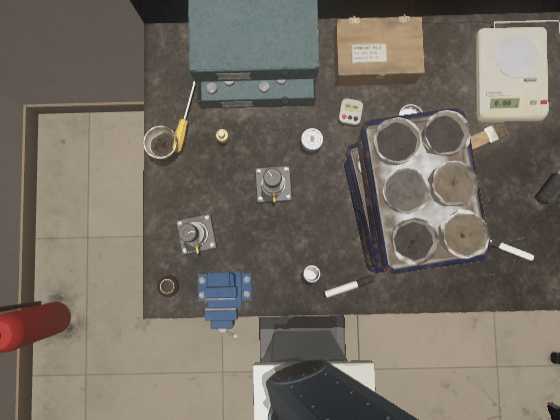

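The scene view shows the two cells: the near cap at (244,247) and the far cap at (252,198), which has a brass band under it. In the top view their caps are at (192,232) and (271,178). The cup is at (311,273), the tin at (312,139), the weight at (222,136) and the vise at (224,292).

Run:
```python
from h import *
for u,v in [(192,232),(190,229),(271,178),(270,176),(311,273),(312,139),(222,136),(222,275),(224,310),(196,236)]: print(u,v,pt('top1',u,v).round(3))
a=cv2.imread('pics/scene1.png')[180:310,200:300]; b=cv2.imread('pics/top1.png')[160:260,165:300]
a=cv2.resize(a,(400,520),interpolation=2); b=cv2.resize(b,(400,296),interpolation=2)
b=cv2.copyMakeBorder(b,0,224,0,0,0); cv2.imwrite('pics/c1.png',np.hstack([a,b]))
```

```text
192 232 [0.498 0.292 0.118]
190 229 [0.505 0.297 0.117]
271 178 [0.624 0.098 0.125]
270 176 [0.629 0.1   0.124]
311 273 [ 0.386 -0.     0.   ]
312 139 [ 0.74  -0.011  0.034]
222 136 [0.753 0.227 0.039]
222 275 [0.391 0.226 0.078]
224 310 [0.306 0.221 0.085]
196 236 [0.488 0.285 0.107]
```

View pics/c1.png

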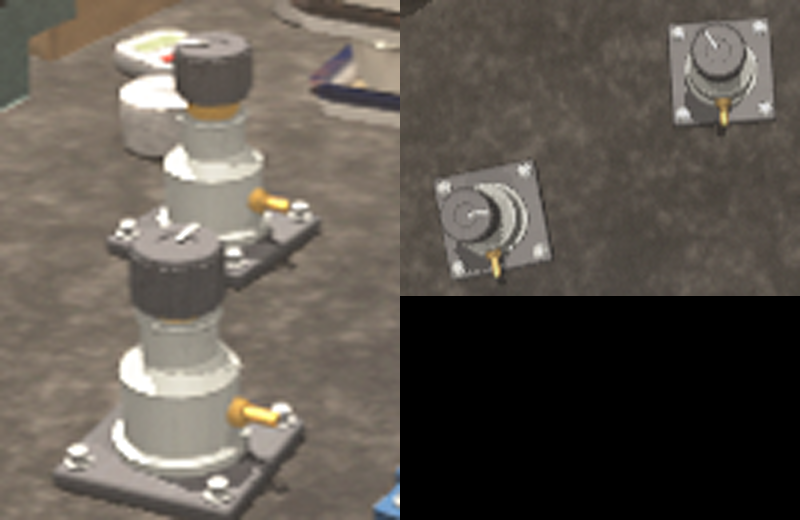

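The far cell (about 0.625, 0.099, cap top at 0.125) stands high, with θ about 3.3. The near cap's top is at about 0.118, so that cell is the finished one. I'll go round the front of the tray stack.

drive_tool(
  motion=[
    [0,0.035,-0.05,-0.02,5],
    [0,0.07,-0.1,-0.04,10],
    [0,0.105,-0.15,-0.06,10],
    [0,0.14,-0.2,-0.08,10],
    [0,0.175,-0.25,-0.1,10],
  ],
)

```text
time_s: 0.72
tool_pos: [0.2352, -0.2286, 0.2969]
tcp_rot: [[0.997, 0.076, 0.0], [0.076, -0.997, 0.0], [0.0, -0.0, -1.0]]
wrist_force: [1.7, -0.7, 0.8]
grip_width: 0.998
grasp_force: 0.0
```

```bash
cat > st.py <<'E'
from h import *
s=bot.state(); print({k:np.round(v,3).tolist() for k,v in s.items() if k not in('joint_torque','qd')})
E
python3 st.py; python3 -c "
from h import *
print(pt('top1',272.3,177.2,.1245),pt('top1',188.3,231.5,.1185))"
```

```text
{'time_s': 0.725, 'q': [-0.772, -0.121, -0.155, 1.536, 0.0, 2.294], 'tool_pos': [0.235, -0.229, 0.297], 'tcp_rot': [[0.997, 0.076, 0.0], [0.076, -0.997, 0.0], [0.0, -0.0, -1.0]], 'wrist_force': [1.745, -0.653, 0.824], 'wrist_torque': [-0.097, -0.04, -0.004], 'grasp_force': 0.0, 'grip_width': 0.998}
[0.62585974 0.09479313 0.1245    ] [0.49918486 0.30085366 0.1185    ]
```

drive_tool(
  motion=[
    [0,0.013,-0.045,0,-10],
    [0,0.026,-0.09,0,-20],
    [0,0.039,-0.135,0,-30],
    [0,0.052,-0.18,0,-40],
    [0,0.064,-0.223,0,-50],
  ],
)

```text
time_s: 1.35
tool_pos: [0.2815, -0.0016, 0.2964]
tcp_rot: [[0.577, 0.817, 0.0], [0.817, -0.577, 0.0], [0.0, 0.0, -1.0]]
wrist_force: [0.9, -0.6, -0.8]
grip_width: 0.999
grasp_force: 0.0
```

drive_tool(
  motion=[
    [0,0,0,0,-10],
    [0,0,0,0,-20],
    [0,0,0,0,-30],
    [0,0,0,0,-40],
    [0,0,0,0,-50],
  ],
)

```text
time_s: 1.98
tool_pos: [0.2815, -0.0031, 0.2963]
tcp_rot: [[-0.255, 0.967, -0.0], [0.967, 0.255, 0.0], [0.0, -0.0, -1.0]]
wrist_force: [0.2, 0.2, 0.2]
grip_width: 1.0
grasp_force: 0.0
```

drive_tool(
  motion=[
    [0,0,0,0,-10],
    [0,0,0,0,-20],
    [0,0,0,0,-30],
    [0,0,0,0,-40],
    [0,0,0,0,-50],
  ],
)

```text
time_s: 2.6
tool_pos: [0.2815, -0.0031, 0.2963]
tcp_rot: [[-0.905, 0.426, -0.0], [0.426, 0.905, 0.0], [0.0, -0.0, -1.0]]
wrist_force: [0.1, -1.1, 0.8]
grip_width: 0.999
grasp_force: 0.0
```

drive_tool(
  motion=[
    [0,0,0,0,-10],
    [0,0,0,0,-20],
    [0,0,0,0,-30],
    [0,0,0,0,-40],
    [0,0,0,0,-50],
  ],
)

```text
time_s: 3.22
tool_pos: [0.2815, -0.0031, 0.2963]
tcp_rot: [[-0.908, -0.419, -0.0], [-0.419, 0.908, 0.0], [0.0, 0.0, -1.0]]
wrist_force: [0.5, 1.0, -0.4]
grip_width: 1.003
grasp_force: 0.0
```

drive_tool(
  motion=[
    [0,0,0,0,-10],
    [0,0,0,0,-20],
    [0,0,0,0,-30],
    [0,0,0,0,-40],
    [0,0,0,0,-50],
  ],
)

```text
time_s: 3.85
tool_pos: [0.2815, -0.0031, 0.2962]
tcp_rot: [[-0.263, -0.965, -0.0], [-0.965, 0.263, 0.0], [0.0, 0.001, -1.0]]
wrist_force: [0.2, -0.2, -0.8]
grip_width: 1.001
grasp_force: 0.0
```

drive_tool(
  motion=[
    [0,0,0,0,-8],
    [0,0,0,0,-15.6],
    [0,0,0,0,-15.6],
  ],
)

```text
time_s: 4.22
tool_pos: [0.2815, -0.0031, 0.2963]
tcp_rot: [[-0.0, -1.0, -0.0], [-1.0, 0.0, 0.0], [-0.0, 0.0, -1.0]]
wrist_force: [0.2, -0.8, 0.6]
grip_width: 1.001
grasp_force: 0.0
```

```bash
python3 st.py
```

```text
{'time_s': 4.225, 'q': [-0.011, -0.202, -0.219, 1.554, 0.0, -1.581], 'tool_pos': [0.282, -0.003, 0.296], 'tcp_rot': [[-0.0, -1.0, -0.0], [-1.0, 0.0, 0.0], [-0.0, 0.0, -1.0]], 'wrist_force': [0.231, -0.761, 0.563], 'wrist_torque': [-0.007, -0.024, -0.011], 'grasp_force': 0.0, 'grip_width': 1.001}
```

drive_tool(
  motion=[
    [0,-0.015,-0.05,0,0],
    [0,-0.03,-0.1,0,0],
    [0,-0.045,-0.15,0,0],
    [0,-0.06,-0.2,0.01,0],
    [0,-0.075,-0.25,0.02,0],
  ],
)

```text
time_s: 4.85
tool_pos: [0.5333, 0.0726, 0.2759]
tcp_rot: [[-0.003, -1.0, -0.0], [-1.0, 0.003, 0.0], [-0.0, 0.0, -1.0]]
wrist_force: [0.6, 0.0, 0.5]
grip_width: 1.0
grasp_force: 0.0
```

drive_tool(
  motion=[
    [0,-0.01,-0.04,0.01,0],
    [0,-0.02,-0.08,0.03,0],
    [0,-0.023,-0.094,0.04,0],
    [0,-0.023,-0.094,0.04,0],
  ],
)

```text
time_s: 5.35
tool_pos: [0.6252, 0.095, 0.2349]
tcp_rot: [[-0.001, -1.0, -0.003], [-1.0, 0.001, -0.0], [0.0, 0.003, -1.0]]
wrist_force: [-0.6, -0.6, 0.7]
grip_width: 1.0
grasp_force: 0.0
```

```bash
python3 st.py; python3 -c "
from h import *
snap('wrist','w1')"
```

```text
{'time_s': 5.35, 'q': [0.151, 0.427, 0.355, 1.502, 0.0, -1.419], 'tool_pos': [0.625, 0.095, 0.235], 'tcp_rot': [[-0.001, -1.0, -0.003], [-1.0, 0.001, -0.0], [0.0, 0.003, -1.0]], 'wrist_force': [-0.567, -0.554, 0.697], 'wrist_torque': [-0.002, 0.017, 0.044], 'grasp_force': 0.0, 'grip_width': 1.0}
```

View pics/w1.png

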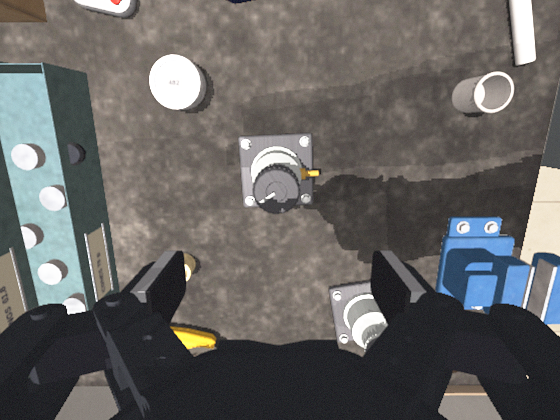

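The wrist view shows the high cap's top at about (277,188), with its rib pointing to the lower left. The fingers are left and right at x of about 155 and 400.

Run:
```python
from h import *
a=np.load('pics/w1.npz'); d=a['d'];v,u=np.mgrid[0:420,0:560]
P=np.stack([(u-a['cx'])/a['fx']*d,(v-a['cy'])/a['fy']*d,d],-1)
W=(P-a['t'])@a['R']
m=(d>0)&(u>230)&(u<325)&(v>130)&(v<230)&(W[...,2]>.1)&(W[...,2]<.135)
z=np.percentile(W[m][:,2],[50,90]);print(z,m.sum())
t=m&(W[...,2]>z[0]-.002); q=W[t]
c,r=cv2.minEnclosingCircle(q[:,:2].astype(np.float32)); print(c,r,np.median(q[:,2]),q[:,:2].mean(0))
print(pt('w1',277,188))
```

```text
[0.12472303 0.12584976] 1858
(0.6256592869758606, 0.09391901642084122) 0.02276032604277134 0.12485810131664989 [0.62594003 0.09348553]
[0.62456549 0.09164685 0.12380588]
```

drive_tool(
  motion=[
    [0,0.001,0,0.04,0],
    [0,0.001,0,0.08,0],
    [0,0.001,0,0.12,0],
    [0,0.001,0,0.143,0],
    [0,0.001,0,0.143,0],
  ],
)

```text
time_s: 6.02
tool_pos: [0.6239, 0.0936, 0.0935]
tcp_rot: [[-0.0, -1.0, -0.002], [-1.0, 0.0, -0.0], [0.0, 0.002, -1.0]]
wrist_force: [-0.2, -0.1, -0.1]
grip_width: 1.003
grasp_force: 0.0
```

drive_tool(
  motion=[
    [0.3,0,0,0,0],
    [0.6,0,0,0,0],
    [1,0,0,0,0],
    [1,0,0,0,0],
    [1,0,0,0,0],
  ],
)

```text
time_s: 6.65
tool_pos: [0.6258, 0.0941, 0.0936]
tcp_rot: [[0.0, -1.0, 0.0], [-1.0, -0.0, 0.0], [-0.0, -0.0, -1.0]]
wrist_force: [-0.7, -0.1, 1.2]
grip_width: -0.0
grasp_force: 0.6
```

drive_tool(
  motion=[
    [1,0,0,0,0],
    [1,0,0,0,0],
    [1,0,0,0,0],
  ],
)

```text
time_s: 7.02
tool_pos: [0.6258, 0.0941, 0.0935]
tcp_rot: [[0.0, -1.0, 0.0], [-1.0, -0.0, 0.0], [-0.0, -0.0, -1.0]]
wrist_force: [-0.1, 0.4, 2.2]
grip_width: 0.001
grasp_force: 1.4
```

```bash
python3 st.py
```

```text
{'time_s': 7.025, 'q': [0.149, 0.47, 0.062, 1.163, 0.0, -1.422], 'tool_pos': [0.626, 0.094, 0.094], 'tcp_rot': [[0.0, -1.0, 0.0], [-1.0, -0.0, 0.0], [-0.0, -0.0, -1.0]], 'wrist_force': [-0.126, 0.435, 2.172], 'wrist_torque': [0.006, 0.06, 0.023], 'grasp_force': 1.374, 'grip_width': 0.001}
```

The fingers closed fully and aren't holding the cap, so I need to see why.

Run:
```python
from h import *
p,_,_=snap('wrist','w2'); q,_,_=snap('scene','s2'); t,_,_=snap('top','t2')
b=cv2.resize(q[150:320,170:330],(400,425),interpolation=2)[:,:,::-1]
cv2.imwrite('pics/c2.png',np.hstack([cv2.resize(p,(400,300))[:,:,::-1],b[:300]]) if 0 else np.hstack([cv2.copyMakeBorder(cv2.resize(p,(400,300))[:,:,::-1],0,125,0,0,0),b]))
```

```text
(no output)
```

View pics/c2.png

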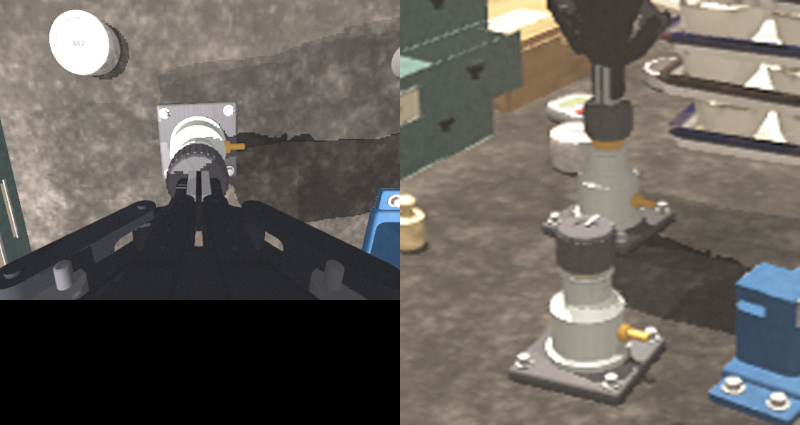

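The fingers have shut at or just above the top of the cap: in the wrist half the tips are at about (200,180), right over the cap. I'll measure where the tips really are compared with the cap.

Run:
```python
from h import *
def world(f):
    a=np.load(f'pics/{f}.npz'); d=a['d'];v,u=np.mgrid[0:420,0:560]
    P=np.stack([(u-a['cx'])/a['fx']*d,(v-a['cy'])/a['fy']*d,d],-1); W=(P-a['t'])@a['R']; W[d==0]=np.nan; return W,a
for f in('w2','s2','t2'):
    W,a=world(f); c=a['R']@np.array([.626,.094,.0935])+a['t']; print(f,'tcp px',c[0]/c[2]*a['fx']+a['cx'],c[1]/c[2]*a['fy']+a['cy'],'cam',-a['R'].T@a['t'])
W,_=world('w2')
for v in range(200,300,8): print(v,[W[v,u].round(3).tolist() for u in (270,280,290)])
W,_=world('s2'); print('scene col')
for v in range(176,214,3): print(v,[W[v,u].round(3).tolist() for u in (246,252,257)])
p=cv2.imread('pics/w2.png')[170:300,200:360]; q=cv2.imread('pics/s2.png')[160:240,220:290]
cv2.imwrite('pics/c3.png',np.hstack([cv2.resize(p,(420,341),interpolation=2),cv2.resize(q,(298,341),interpolation=2)]))
```

```text
w2 tcp px 275.54678508774333 233.526259528656 cam [0.62466268 0.02743481 0.26785296]
s2 tcp px 252.68996935357728 203.55379271216114 cam [-0.0556856   1.03524521  0.56098325]
t2 tcp px 272.8983023777462 179.16674570392033 cam [0.45432447 0.07495826 1.16086852]
200 [[0.629, 0.076, 0.083], [0.623, 0.072, 0.1], [0.617, 0.076, 0.083]]
208 [[0.629, 0.072, 0.114], [0.624, 0.072, 0.115], [0.618, 0.073, 0.112]]
216 [[0.628, 0.073, 0.124], [0.624, 0.073, 0.124], [0.619, 0.074, 0.122]]
224 [[0.628, 0.077, 0.125], [0.624, 0.077, 0.125], [0.619, 0.077, 0.126]]
232 [[0.628, 0.081, 0.125], [0.624, 0.081, 0.125], [0.619, 0.081, 0.125]]
240 [[0.628, 0.083, 0.131], [0.624, 0.083, 0.13], [0.619, 0.083, 0.13]]
248 [[0.628, 0.083, 0.141], [0.624, 0.083, 0.141], [0.619, 0.083, 0.14]]
256 [[0.628, 0.083, 0.149], [0.624, 0.083, 0.149], [0.62, 0.083, 0.149]]
264 [[0.628, 0.083, 0.156], [0.624, 0.083, 0.156], [0.62, 0.082, 0.157]]
272 [[0.628, 0.083, 0.162], [0.624, 0.083, 0.163], [0.62, 0.082, 0.164]]
280 [[0.627, 0.082, 0.17], [0.624, 0.086, 0.163], [0.62, 0.082, 0.17]]
288 [[0.627, 0.082, 0.175], [0.624, 
[... 369 characters left out ...]
19, 0.105, 0.144], [0.613, 0.094, 0.142]]
188 [[0.857, -0.192, -0.003], [0.619, 0.105, 0.137], [0.611, 0.097, 0.136]]
191 [[0.638, 0.103, 0.125], [0.618, 0.107, 0.13], [0.616, 0.091, 0.126]]
194 [[0.627, 0.118, 0.124], [0.614, 0.113, 0.126], [0.606, 0.105, 0.125]]
197 [[0.629, 0.116, 0.116], [0.614, 0.113, 0.119], [0.606, 0.105, 0.118]]
200 [[0.628, 0.117, 0.11], [0.612, 0.116, 0.113], [0.606, 0.104, 0.11]]
203 [[0.628, 0.118, 0.102], [0.612, 0.116, 0.106], [0.604, 0.108, 0.105]]
206 [[0.636, 0.107, 0.089], [0.617, 0.11, 0.095], [0.613, 0.095, 0.091]]
209 [[0.633, 0.111, 0.084], [0.619, 0.106, 0.085], [0.611, 0.097, 0.084]]
212 [[0.632, 0.112, 0.077], [0.617, 0.11, 0.08], [0.61, 0.1, 0.078]]
```

View pics/c3.png

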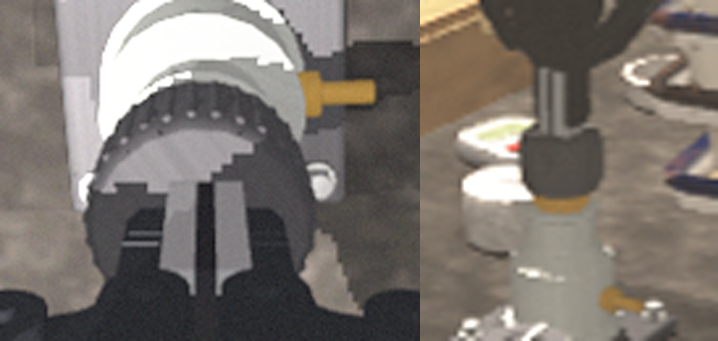

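```bash
python3 - <<'E'
from h import *
a=np.load('pics/w1.npz'); d=a['d'];v,u=np.mgrid[0:420,0:560]
P=np.stack([(u-a['cx'])/a['fx']*d,(v-a['cy'])/a['fy']*d,d],-1); W=(P-a['t'])@a['R']
print('cam',-a['R'].T@a['t'])
for vv in range(248,300,6): print(vv,[W[vv,x].round(3).tolist() for x in (165,178,184,376,385,400)])
for n in('w1','w2'):
  a=np.load(f'pics/{n}.npz'); d=a['d']; print(n, d[d>0].min())
E
python3 st.py
```

```text
cam [0.62460325 0.02842966 0.40926578]
248 [[0.784, 0.207, -0.001], [0.766, 0.206, -0.001], [0.757, 0.207, -0.001], [0.483, 0.207, -0.001], [0.47, 0.208, -0.002], [0.449, 0.207, -0.001]]
254 [[0.672, 0.083, 0.289], [0.667, 0.084, 0.287], [0.756, 0.213, 0.006], [0.582, 0.085, 0.285], [0.579, 0.084, 0.288], [0.449, 0.216, 0.0]]
260 [[0.67, 0.083, 0.294], [0.667, 0.087, 0.287], [0.752, 0.215, 0.02], [0.582, 0.087, 0.287], [0.581, 0.083, 0.295], [0.448, 0.225, 0.001]]
266 [[0.668, 0.084, 0.299], [0.667, 0.09, 0.288], [0.667, 0.093, 0.281], [0.582, 0.09, 0.287], [0.582, 0.085, 0.298], [0.577, 0.084, 0.299]]
272 [[0.667, 0.085, 0.302], [0.667, 0.092, 0.288], [0.668, 0.097, 0.279], [0.582, 0.093, 0.288], [0.582, 0.087, 0.298], [0.578, 0.084, 0.304]]
278 [[0.667, 0.087, 0.302], [0.667, 0.094, 0.29], [0.667, 0.099, 0.281], [0.582, 0.095, 0.288], [0.582, 0.09, 0.298], [0.58, 0.084, 0.309]]
284 [[0.667, 0.089, 0.304], [0.667, 0.097, 0.291], [0.667, 0.101, 0.282], [0.582, 0.098, 0.289], [0.581, 0.092, 0.298], [0.582, 0.084, 0.313]]
290 [[0.667, 0.091, 0.304], [0.667, 0.099, 0.291], [0.667, 0.104, 0.283], [0.582, 0.1, 0.289], [0.582, 0.094, 0.299], [0.582, 0.086, 0.313]]
296 [[0.667, 0.094, 0.305], [0.667, 0.102, 0.291], [0.763, 0.283, -0.001], [0.582, 0.103, 0.29], [0.582, 0.096, 0.3], [0.582, 0.088, 0.313]]
w1 0.05000132
w2 0.050002165
{'time_s': 7.175, 'q': [0.149, 0.47, 0.062, 1.163, 0.0, -1.422], 'tool_pos': [0.626, 0.094, 0.094], 'tcp_rot': [[0.0, -1.0, 0.0], [-1.0, -0.0, 0.0], [-0.0, -0.0, -1.0]], 'wrist_force': [0.092, 0.457, 3.396], 'wrist_torque': [0.042, 0.059, 0.02], 'grasp_force': 1.494, 'grip_width': 0.001}
```

The real fingertips sit about 32 mm short of the reported TCP. Shut, they are at z = 0.126 against a TCP of 0.0935. Open, they are at 0.280 against 0.235. So they closed just above the cap. I'll lift, open, go about 30 mm lower and grip again.

drive_tool(
  motion=[
    [1,0,0,-0.02,0],
    [0,0,0,-0.02,0],
    [0,0,0,-0.02,0],
    [0,0,0,-0.02,0],
    [0,0,0,-0.02,0],
  ],
)

```text
time_s: 7.8
tool_pos: [0.6254, 0.094, 0.1128]
tcp_rot: [[0.0, -1.0, -0.001], [-1.0, -0.0, -0.0], [0.0, 0.001, -1.0]]
wrist_force: [-0.5, -0.8, 0.2]
grip_width: 0.852
grasp_force: 0.0
```

drive_tool(
  motion=[
    [0,0,0,0,0],
    [0,0,0,0.02,0],
    [0,0,0,0.035,0],
    [0,0,0,0.05,0],
    [0,0,0,0.05,0],
  ],
)

```text
time_s: 8.43
tool_pos: [0.6247, 0.094, 0.062]
tcp_rot: [[0.0, -1.0, -0.002], [-1.0, -0.0, -0.0], [0.0, 0.002, -1.0]]
wrist_force: [0.2, -0.2, 1.0]
grip_width: 1.003
grasp_force: 0.0
```

drive_tool(
  motion=[
    [0.3,0,0,0,0],
    [0.6,0,0,0,0],
    [1,0,0,0,0],
    [1,0,0,0,0],
    [1,0,0,0,0],
  ],
)

```text
time_s: 9.05
tool_pos: [0.6268, 0.0942, 0.0645]
tcp_rot: [[0.0, -1.0, 0.003], [-1.0, -0.0, 0.0], [-0.0, -0.003, -1.0]]
wrist_force: [1.0, -1.1, 6.5]
grip_width: 0.522
grasp_force: 60.5
```

```bash
python3 st.py
```

```text
{'time_s': 9.05, 'q': [0.149, 0.488, 0.015, 1.095, -0.0, -1.422], 'tool_pos': [0.627, 0.094, 0.065], 'tcp_rot': [[0.0, -1.0, 0.003], [-1.0, -0.0, 0.0], [-0.0, -0.003, -1.0]], 'wrist_force': [0.96, -1.138, 6.478], 'wrist_torque': [-0.024, -0.27, -0.036], 'grasp_force': 60.513, 'grip_width': 0.522}
```

The grip is good, at 60 N. Now I'll screw down along the thread's pitch (0.0555 mm per degree).

drive_tool(
  motion=[
    [1,0,0,0.0005,9],
    [1,0,0,0.001,18],
    [1,0,0,0.0015,27],
    [1,0,0,0.002,36],
    [1,0,0,0.002,36],
  ],
)

```text
time_s: 9.68
tool_pos: [0.6264, 0.0943, 0.0625]
tcp_rot: [[-0.589, -0.808, 0.002], [-0.808, 0.589, 0.001], [-0.002, -0.001, -1.0]]
wrist_force: [0.4, 1.0, 6.9]
grip_width: 0.52
grasp_force: 60.6
```

```bash
python3 st.py
```

```text
{'time_s': 9.675, 'q': [0.149, 0.49, 0.012, 1.091, 0.0, -0.791], 'tool_pos': [0.626, 0.094, 0.063], 'tcp_rot': [[-0.589, -0.808, 0.002], [-0.808, 0.589, 0.001], [-0.002, -0.001, -1.0]], 'wrist_force': [0.417, 0.966, 6.87], 'wrist_torque': [0.157, 0.044, -0.101], 'grasp_force': 60.552, 'grip_width': 0.52}
```

drive_tool(
  motion=[
    [1,0,0,0.0005,9],
    [1,0,0,0.001,18],
    [1,0,0,0.0015,27],
    [1,0,0,0.002,36],
    [1,0,0,0.0025,45],
  ],
)

```text
time_s: 10.3
tool_pos: [0.6261, 0.0948, 0.06]
tcp_rot: [[-0.988, -0.152, 0.001], [-0.152, 0.988, 0.001], [-0.002, 0.001, -1.0]]
wrist_force: [-1.0, 2.6, 8.1]
grip_width: 0.525
grasp_force: 60.5
```

drive_tool(
  motion=[
    [1,0,0,0.0005,9],
    [1,0,0,0.001,18],
    [1,0,0,0.0015,27],
    [1,0,0,0.002,36],
    [1,0,0,0.0025,45],
  ],
)

```text
time_s: 10.92
tool_pos: [0.6263, 0.0953, 0.0575]
tcp_rot: [[-0.807, 0.591, 0.002], [0.591, 0.807, 0.002], [-0.0, 0.003, -1.0]]
wrist_force: [-0.6, 4.2, 6.2]
grip_width: 0.52
grasp_force: 60.5
```

drive_tool(
  motion=[
    [1,0,0,0.0005,9],
    [1,0,0,0.001,18],
    [1,0,0,0.0015,27],
    [1,0,0,0.002,36],
    [1,0,0,0.0025,45],
  ],
)

```text
time_s: 11.55
tool_pos: [0.6268, 0.0956, 0.0551]
tcp_rot: [[-0.153, 0.988, 0.003], [0.988, 0.153, 0.003], [0.002, 0.003, -1.0]]
wrist_force: [1.7, 6.6, 5.9]
grip_width: 0.521
grasp_force: 60.5
```

```bash
python3 st.py
```

```text
{'time_s': 11.55, 'q': [0.15, 0.495, 0.001, 1.074, 0.002, 1.568], 'tool_pos': [0.627, 0.096, 0.055], 'tcp_rot': [[-0.153, 0.988, 0.003], [0.988, 0.153, 0.003], [0.002, 0.003, -1.0]], 'wrist_force': [1.75, 6.643, 5.871], 'wrist_torque': [1.086, -0.311, 0.013], 'grasp_force': 60.508, 'grip_width': 0.521}
```

drive_tool(
  motion=[
    [1,0,0,0.0003,5],
    [1,0,0,0.0006,10],
    [1,0,0,0.0006,10],
  ],
)

```text
time_s: 11.92
tool_pos: [0.6269, 0.0956, 0.0545]
tcp_rot: [[0.017, 1.0, 0.003], [1.0, -0.017, 0.003], [0.003, 0.003, -1.0]]
wrist_force: [1.9, 6.5, 6.3]
grip_width: 0.522
grasp_force: 60.5
```

```bash
python3 st.py
```

```text
{'time_s': 11.925, 'q': [0.15, 0.496, 0.0, 1.072, 0.002, 1.738], 'tool_pos': [0.627, 0.096, 0.055], 'tcp_rot': [[0.017, 1.0, 0.003], [1.0, -0.017, 0.003], [0.003, 0.003, -1.0]], 'wrist_force': [1.923, 6.508, 6.265], 'wrist_torque': [1.154, -0.293, -0.139], 'grasp_force': 60.496, 'grip_width': 0.522}
```

drive_tool(
  motion=[
    [1,0,0,0.0003,5],
    [1,0,0,0.0006,10],
    [1,0,0,0.0006,10],
  ],
)

```text
time_s: 12.3
tool_pos: [0.627, 0.0955, 0.0539]
tcp_rot: [[0.191, 0.982, 0.003], [0.982, -0.191, 0.003], [0.003, 0.002, -1.0]]
wrist_force: [2.0, 5.9, 5.7]
grip_width: 0.52
grasp_force: 60.5
```

```bash
python3 st.py
```

```text
{'time_s': 12.3, 'q': [0.15, 0.496, -0.001, 1.071, 0.002, 1.913], 'tool_pos': [0.627, 0.096, 0.054], 'tcp_rot': [[0.191, 0.982, 0.003], [0.982, -0.191, 0.003], [0.003, 0.002, -1.0]], 'wrist_force': [1.962, 5.945, 5.663], 'wrist_torque': [1.147, -0.398, -0.074], 'grasp_force': 60.481, 'grip_width': 0.52}
```

drive_tool(
  motion=[
    [1,0,0,0.0002,3],
    [1,0,0,0.0003,6],
    [1,0,0,0.0003,6],
  ],
)

```text
time_s: 12.68
tool_pos: [0.6271, 0.0956, 0.0536]
tcp_rot: [[0.292, 0.956, 0.003], [0.956, -0.292, 0.003], [0.003, 0.002, -1.0]]
wrist_force: [3.0, 4.9, 4.4]
grip_width: 0.522
grasp_force: 60.5
```

```bash
python3 st.py
```

```text
{'time_s': 12.675, 'q': [0.15, 0.496, -0.001, 1.07, 0.002, 2.017], 'tool_pos': [0.627, 0.096, 0.054], 'tcp_rot': [[0.292, 0.956, 0.003], [0.956, -0.292, 0.003], [0.003, 0.002, -1.0]], 'wrist_force': [2.988, 4.866, 4.444], 'wrist_torque': [1.081, -0.467, -0.082], 'grasp_force': 60.46, 'grip_width': 0.522}
```

drive_tool(
  motion=[
    [1,0,0,0.0002,3],
    [1,0,0,0.0003,6],
    [1,0,0,0.0003,6],
  ],
)

```text
time_s: 13.05
tool_pos: [0.6272, 0.0955, 0.0533]
tcp_rot: [[0.39, 0.921, 0.003], [0.921, -0.39, 0.003], [0.004, 0.002, -1.0]]
wrist_force: [2.9, 5.4, 5.1]
grip_width: 0.521
grasp_force: 60.4
```

```bash
python3 st.py
```

```text
{'time_s': 13.05, 'q': [0.15, 0.496, -0.001, 1.069, 0.002, 2.122], 'tool_pos': [0.627, 0.096, 0.053], 'tcp_rot': [[0.39, 0.921, 0.003], [0.921, -0.39, 0.003], [0.004, 0.002, -1.0]], 'wrist_force': [2.855, 5.414, 5.087], 'wrist_torque': [1.044, -0.537, -0.093], 'grasp_force': 60.431, 'grip_width': 0.521}
```

drive_tool(
  motion=[
    [1,0,0,0.0002,3],
    [1,0,0,0.0003,6],
    [1,0,0,0.0003,6],
  ],
)

```text
time_s: 13.42
tool_pos: [0.6272, 0.0955, 0.053]
tcp_rot: [[0.484, 0.875, 0.003], [0.875, -0.484, 0.003], [0.004, 0.002, -1.0]]
wrist_force: [2.9, 5.8, 4.8]
grip_width: 0.527
grasp_force: 60.4
```

```bash
python3 st.py | grep -o "wrist_f.*"
python3 - <<'E'
from h import *
snap('top','t3'); snap('wrist','w3'); snap('scene','s3')
for f in('t2','t3'):
    a=np.load(f'pics/{f}.npz'); d=a['d'];v,u=np.mgrid[0:420,0:560]
    P=np.stack([(u-a['cx'])/a['fx']*d,(v-a['cy'])/a['fy']*d,d],-1); W=(P-a['t'])@a['R']
    m=(np.hypot(W[...,0]-.626,W[...,1]-.094)<.022)&(W[...,2]<.13)&(W[...,2]>.1); print(f,m.sum(),np.percentile(W[m][:,2],[25,50,90]) if m.any() else 0)
p=cv2.imread('pics/w3.png')[150:300,190:370]; q=cv2.imread('pics/s3.png')[160:240,215:290]
cv2.imwrite('pics/c4.png',np.hstack([cv2.resize(p,(420,350),interpolation=2),cv2.resize(q,(328,350),interpolation=2)]))
E
```

```text
wrist_force': [2.911, 5.76, 4.834], 'wrist_torque': [0.989, -0.615, -0.095], 'grasp_force': 60.414, 'grip_width': 0.527}
t2 0 0
t3 0 0
```

View pics/c4.png

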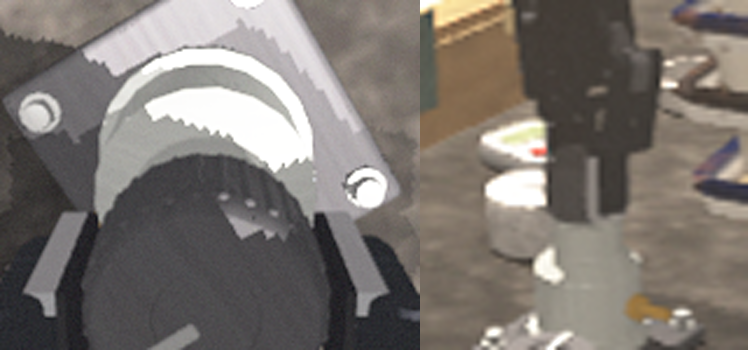

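The wrist view shows the cap centred between the pads, its rib visible at the bottom, at about (175,340) in the crop. No brass shows in the scene half. I'll read the height of the cap's top from the wrist depth.

```bash
cat > top.py <<'E'
from h import *
import sys
def top(f):
    a=np.load(f'pics/{f}.npz'); d=a['d'];v,u=np.mgrid[0:420,0:560]
    P=np.stack([(u-a['cx'])/a['fx']*d,(v-a['cy'])/a['fy']*d,d],-1); W=(P-a['t'])@a['R']
    m=(np.hypot(W[...,0]-.626,W[...,1]-.095)<.019)&(W[...,2]<.13)&(W[...,2]>.1)
    print(f,m.sum(),np.percentile(W[m][:,2],[10,25,50,75,90]).round(4))
for f in sys.argv[1:]: 
    if not __import__('os').path.exists(f'pics/{f}.npz'): snap('wrist',f)
    top(f)
E
python3 top.py w1 w2 w3
```

```text
w1 1254 [0.1239 0.1244 0.1249 0.1255 0.126 ]
w2 1444 [0.1243 0.1247 0.1251 0.1255 0.1259]
w3 6027 [0.1123 0.1128 0.1133 0.1138 0.1142]
```

The top has dropped 11.7 mm, which matches the 209° turned, so the cap isn't slipping. I'll carry on to the stop.

drive_tool(
  motion=[
    [1,0,0,0.0002,3],
    [1,0,0,0.0003,6],
    [1,0,0,0.0003,6],
  ],
)

```text
time_s: 13.95
tool_pos: [0.6273, 0.0955, 0.0528]
tcp_rot: [[0.572, 0.82, 0.004], [0.82, -0.572, 0.002], [0.004, 0.002, -1.0]]
wrist_force: [3.2, 4.8, 5.6]
grip_width: 0.522
grasp_force: 60.4
```

```bash
python3 st.py | grep -o "wrist_t.*"
```

```text
wrist_torque': [0.806, -0.634, 1.112], 'grasp_force': 60.422, 'grip_width': 0.522}
```

drive_tool(
  motion=[
    [1,0,0,0.0002,3],
    [1,0,0,0.0003,6],
    [1,0,0,0.0003,6],
  ],
)

```text
time_s: 14.32
tool_pos: [0.6259, 0.0938, 0.0525]
tcp_rot: [[0.656, 0.755, 0.001], [0.755, -0.656, -0.0], [0.001, 0.001, -1.0]]
wrist_force: [-3.5, -1.9, 9.3]
grip_width: 0.523
grasp_force: 61.4
```

```bash
python3 st.py | grep -o "wrist_t.*"
```

```text
wrist_torque': [-0.368, 0.451, -0.057], 'grasp_force': 61.389, 'grip_width': 0.523}
```

drive_tool(
  motion=[
    [1,0,0,0,2],
    [1,0,0,0,4],
    [1,0,0,0,4],
  ],
)

```text
time_s: 14.7
tool_pos: [0.6258, 0.0939, 0.0524]
tcp_rot: [[0.706, 0.708, 0.001], [0.708, -0.706, -0.0], [0.0, 0.001, -1.0]]
wrist_force: [-2.4, -1.7, 9.2]
grip_width: 0.522
grasp_force: 61.1
```

```bash
python3 st.py | grep -o "wrist_f.*"; python3 top.py w4
python3 - <<'E'
import cv2,numpy as np
a=[cv2.imread(f'pics/{n}.png')[200:340,200:360] for n in('w3','w4')]
cv2.imwrite('pics/c5.png',cv2.resize(np.hstack(a),(800,350),interpolation=2))
E
```

```text
wrist_force': [-2.409, -1.67, 9.18], 'wrist_torque': [-0.4, 0.482, 1.353], 'grasp_force': 61.144, 'grip_width': 0.522}
w4 6098 [0.1119 0.1124 0.1129 0.1134 0.1138]
```

View pics/c5.png

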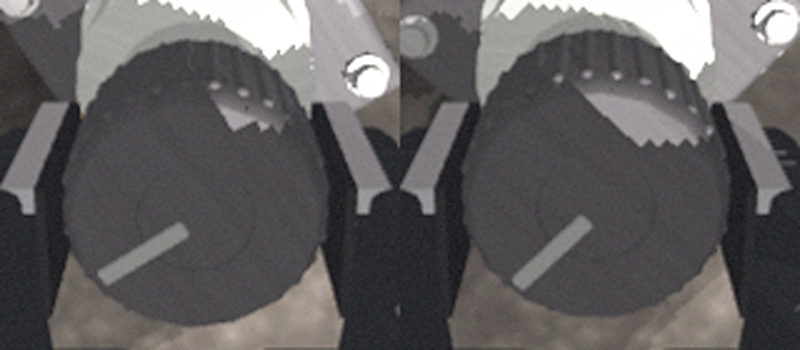

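Torque is 1.35 N m at the stop. The rib moved about 12° against the pads while the tool turned 16°, so the cap has bottomed and the pads are slipping. Now I'll back off 90°, rising 5 mm.

drive_tool(
  motion=[
    [1,0,0,-0.0005,-9],
    [1,0,0,-0.001,-18],
    [1,0,0,-0.0015,-27],
    [1,0,0,-0.002,-36],
    [1,0,0,-0.0025,-45],
  ],
)

```text
time_s: 15.38
tool_pos: [0.6268, 0.0935, 0.0549]
tcp_rot: [[-0.005, 1.0, 0.003], [1.0, 0.005, -0.001], [-0.001, 0.003, -1.0]]
wrist_force: [2.5, -3.7, 6.7]
grip_width: 0.525
grasp_force: 60.9
```

drive_tool(
  motion=[
    [1,0,0,-0.0005,-9],
    [1,0,0,-0.001,-18],
    [1,0,0,-0.0015,-27],
    [1,0,0,-0.002,-36],
    [1,0,0,-0.0025,-45],
  ],
)

```text
time_s: 16.0
tool_pos: [0.6278, 0.0939, 0.0575]
tcp_rot: [[-0.711, 0.704, 0.004], [0.704, 0.711, -0.0], [-0.003, 0.003, -1.0]]
wrist_force: [5.7, -2.0, 4.1]
grip_width: 0.523
grasp_force: 60.8
```

drive_tool(
  motion=[
    [1,0,0,0,0],
    [1,0,0,0,0],
    [1,0,0,0,0],
  ],
)

```text
time_s: 16.38
tool_pos: [0.6278, 0.0939, 0.0575]
tcp_rot: [[-0.707, 0.707, 0.004], [0.707, 0.707, -0.0], [-0.003, 0.003, -1.0]]
wrist_force: [5.1, -1.3, 4.0]
grip_width: 0.517
grasp_force: 60.6
```

```bash
python3 st.py; python3 top.py w5
python3 - <<'E'
from h import *
snap('top','t5')
q=[cv2.imread(f'pics/{n}.png')[s[0]:s[1],s[2]:s[3]] for n,s in(('w5',(200,340,200,360)),('t5',(120,300,165,345)))]
cv2.imwrite('pics/c6.png',np.hstack([cv2.resize(q[0],(400,350),interpolation=2),cv2.resize(q[1],(350,350),interpolation=2)]))
for u,v in [(311,273),(312,139),(222,136),(190,230)]: print(pt('top1',u,v).round(3),pt('t5',u,v).round(3))
E
```

```text
{'time_s': 16.375, 'q': [0.149, 0.494, 0.005, 1.078, -0.001, 0.934], 'tool_pos': [0.628, 0.094, 0.057], 'tcp_rot': [[-0.707, 0.707, 0.004], [0.707, 0.707, -0.0], [-0.003, 0.003, -1.0]], 'wrist_force': [5.067, -1.338, 4.038], 'wrist_torque': [-0.365, -0.945, 0.094], 'grasp_force': 60.639, 'grip_width': 0.517}
w5 6059 [0.1169 0.1174 0.1179 0.1184 0.1188]
[ 0.386 -0.     0.   ] [0.426 0.044 0.68 ]
[ 0.74  -0.011  0.034] [ 0.741 -0.011  0.034]
[0.753 0.227 0.039] [0.753 0.227 0.042]
[0.503 0.297 0.115] [0.503 0.297 0.115]
```

View pics/c6.png

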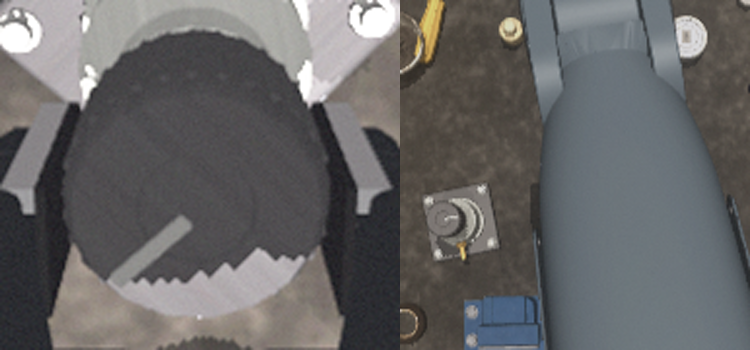

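The cap rose 5.0 mm (1.57 rad) and the rib shows only a few degrees of slip. The bystanders and the other cap haven't moved in the views. The cap is still held at 60 N, so I'm handing in.

```bash
python3 -c "
from cell import bot
print(bot.close_job())"
```

```text
the job is handed in; nothing more can be done
None
```

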